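# Lock the mould turntable with its pin

## Robot

A 6-joint arm with a two-finger parallel gripper is mounted at the origin on the work surface. World frame = base frame: x ahead of the robot, y to its left, z up, the work surface at z = 0. Lengths are in mm, angles in rad, forces in N, time in s.
With the tool pointing down it reaches from about 425 to 925 mm from the base axis. Payload 12.5 kg.
Tool frame: the origin (TCP) lies at the very end of the fingers, on their centre line; the grasp point (between the pads) lies 19 mm behind it; z points along the fingers, y is the line along which they close (so a half turn about z gives the same grasp; the last joint's range is limited). The gripper opens to 85 mm and grips with 20 to 120 N. Pads are 22 mm wide; open, the fingers measure 114 mm over their backs; the gripper's body (76 mm by 85 mm) begins 54 mm behind the grasp point. The pads swing forward as they close: fully open they stand 13 mm farther back than shut.
Start: joints at [1.103, 0.491, 1.559, -0, 1.092, -0.106], TCP at [221.208, 584.561, 231.327] pointing down, gripper open.
Joint ranges: [-3.1, 3.1], [-0.84, 2.19], [0.05, 2.79], [-1.13, 4.28], [0.06, 2.93], [-2.69, 2.69]. Speed limits (rad/s): [2.22, 2.22, 2.79, 3.14, 3.14, 3.14].

## Interface

Orientations are given as [roll, pitch, yaw] about the fixed x, y, z axes, in that order (R = Rz(yaw) Ry(pitch) Rx(roll)).
In Python, from station import ctrl gives the robot as it stands.
- The arm moves only by the tool play_rows, never from a script. Its argument "targets" is a list of rows, each an object of numbers: "x", "y", "z": the shift along the tool's x, y, z in cm; "rx", "ry", "rz": the turn, a rotation vector about the tool's x, y, z in rad; "hand": the opening, from -1 (shut) to 1 (fully open). In form: [{"x": .., "y": .., "z": .., "rx": .., "ry": .., "rz": .., "hand": ..}, ...]. A call has 1 to 5 rows; each row shifts and turns the commanded pose from where the row before left it, along the tool's axes as they then stand; what a row does not reach is not made up. A row lasts 1/10 s, in which the tool goes at most 50 mm and 8.59 degrees, less where a joint would pass 70% of its speed; a pose out of reach is approached as far as the arm can. A call with a gripper value outside its range is refused whole. The fingers move at their own pace and stop on an object; "newtons" is the grip in N (left out, the last holds). Time passes only in rows, so rows that do not move let the fingers close. It gives the time, the measured TCP pose, the force, the opening and the grip force at its end, in the units of the state.
- ctrl.get_state(): the state, without advancing time (a new reading comes with each control period).
- ctrl.grab_frame(name): name is "scene" or "top"; returns a dict with "frame" (400x640x3 uint8, red, green, blue), "z_map" (400x640 float32, mm along the optical axis (not along the pixel's ray), 0 where there is no reading), "fx", "fy", "cx", "cy" (pixels), "R" (3x3) and "t" (3): a world point X has camera coordinates R X + t. Camera axes: x right, y down, z forward; pixel columns grow to the right and rows downward; lengths in mm; the calibration is good to about 2 mm. A picture is of the moment at which its call begins.
- ctrl.hand_in(): hands the job in; it is judged then, once.
Trained networks look in a picture, given as the dict that the camera call returned (one of the last four; its "shot" number tells which), for a name from the list of things; names that differ only in an ending like _2 or _b are one class to them, and where a whole thing is asked for, a point or a joint stands for the part that bears it (a point fixed in the world has none). Each returns a list of dicts, best first, with "confidence" (0 to 1); they miss things now and then, are a little off and sometimes report something else, mostly with a low value. They report only what shows in the picture. A call takes as long as a camera call. They do not tell look-alikes from the thing itself.
- ctrl.search_frame(label, picture): "location" ([column, row] as shares, 0 to 1, of the picture: columns of its width, rows of its height, amid what is visible of it).
- ctrl.outline_of(label, picture): "mask" (400x640 bool, what is visible of it) and "location" ([column, row] as shares, 0 to 1, of the picture: columns of its width, rows of its height, amid what is visible of it).
- ctrl.spot_point(label, picture): "location" ([column, row] as shares, 0 to 1, of the picture: columns of its width, rows of its height: a listed point, or the origin of a listed thing).
The state is a dict: "time": time; "qpos": joint angles; "dq": joint speeds; "joint_torque": joint torques, N m; "tcp_pos": TCP position; "eef_rot": TCP orientation; "force": force on the tool from outside, world axes, zero at the start; "moment": the same for the moment, N m; "gripper_width": opening from 0.0 (shut) to 1.0 (fully open); "grasp_force": force on a finger pad.
Only numpy, scipy, OpenCV 4.12 (cv2) and the standard library are available. Lean on these libraries where they do the work, as an engineer would, in place of code of your own. Each camera call takes 0.05 s, during which the arm holds its last target. There are 200 camera calls.

## Task

Lock the turntable so the mould on it can be carved: take the steel lock pin out of the tool block, set it down through the bushing near the rim of the disc, and work the disc round until the pin drops into one of the holes of the index ring hidden underneath, its knob fully home on the bushing, then let go. Keep the mould flat on the middle of the disc, and leave the two other tools standing in the block and the bowl where it is.

Things in the scene. Friction and masses are not known exactly. Their poses are not given: they have to be found in the camera images.
- lock_pin: Steel lock pin, 100 to 165 g, upright in one of the three block holes. Knob 26 mm diameter, 30 mm tall; below it a round shank 10 mm diameter, 53 mm long, the last 6 mm tapering to a 4.4 mm nose. Origin: on the axis at the knob's flat underside; z up, knob top at +30 mm, nose at -53 mm. At the start the knob's underside rests on the block's top, 60 mm above the table.
- bushing (a point): Centre of the top rim of the steel guide bushing, a flanged sleeve 27 mm in diameter standing 20 mm above the disc, 95 mm from the disc's axis; it turns with the disc. Its bore, 11.6 mm in diameter, runs 32 mm straight down through bushing and disc. The pin is home when its knob's underside sits on this rim. Axes: x outward from the disc's axis, z up.
- bore_foot (a point): Point straight below the bushing, 36 mm under its rim, level with the top of the fixed index ring (hidden; 15 mm thick, free space under it). The ring has six 11.6 mm through holes every 60 degrees on the same 95 mm circle, at an unknown angle. At the start it is solid here, 8 degrees or more from a hole: the pin first stands on it, knob 17 mm above the bushing. Turns with the disc.
- disc_centre (a point): Centre of the disc's top face, on the vertical axis of rotation, 76 mm above the table. Aluminium disc, 250 mm diameter, 12 mm thick, on a fixed round base. Turns both ways on a stiff bearing (about 0.9 N sideways at the bushing), stays where left, over 140 degrees free either way; push the pin, bushing or rim to turn it. Axes turn with the disc, x towards the bushing.
- mould: Plaster mould block with three carved cavities, 66 x 150 x 42 mm, 0.4 to 0.8 kg, lying loose near the middle of the disc (its top 118 mm above the table), its long side facing the bushing. Origin: centre of its underside, z up, y along its length.
- awl: Bystander: awl standing in another hole of the tool block, turned wooden handle up to 19 mm in diameter and 78 mm above the block. Origin on its axis at the block's top face, z up.
- stick: Bystander: thin wooden modelling stick with a flat paddle end, standing in the remaining hole of the tool block, 104 mm above the block. Origin on its axis at the block's top face, z up.
- tool_block: Wooden tool block, fixed, 230 x 56 x 60 mm, with three holes of 12 mm diameter, 56 mm deep, 75 mm apart in a row along its length, the middle one in its centre. Origin: centre of its underside, x along its length.
- bowl: Bystander: white ceramic bowl, 100 mm in diameter and 45 mm high, loose on the table. Origin: centre of its underside.
Not all that is in view belongs to the job. What is meant by the lock_pin is not orange or yellow, and is the larger of those in its own colour.

How it is judged (in metres and radians):
At the end, for the whole second after the job is handed in: The pin stands upright in bushing and index ring, within 3 mm of the bushing's axis, knob's underside within 3 mm of its rim, released and at rest; the mould lies flat, within 35 mm of the disc's centre; awl, stick and bowl are within 25 mm of where they started (z of lock_pin in the frame of bushing between -0.003 and 0.003 m and horizontal distance between lock_pin and bushing below 0.003 m and angle between lock_pin's own z axis and vertical below 0.06 rad and linear speed of lock_pin below 0.01 m/s and horizontal distance between mould and disc_centre below 0.035 m and angle between mould's own z axis and vertical below 0.1 rad and distance of each of awl, stick, bowl from where it was at the start of the episode below 0.025 m); the robot touches nothing.
It fails at once if the mould was tipped, or pushed more than 35 mm off the disc's centre (angle between mould's own z axis and vertical above 0.2 rad or horizontal distance between mould and disc_centre above 0.035 m).
It fails at once if another tool was taken or knocked from the block (moved over 25 mm) (distance of any of awl, stick from where it was at the start of the episode above 0.025 m).
It fails at once if the bowl was moved more than 25 mm (distance of bowl from where it was at the start of the episode above 0.025 m).
It also fails if it takes over 54 s, if anything falls off the work surface, if the arm or the gripper's body presses on something with over 40 N, if the wrist force passes 120 N, or if a joint passes its speed limit or range.

## Working session

There is one attempt and no reset: what is moved stays moved. The work goes in short steps, Python scripts to look and compute and a tool call to move; the robot and the scene stay as the last step left them, time stands still between calls to the robot, and variables do not carry over. Pictures are saved under pics/ and viewed, at most 10 in all, crops included, and the job is handed in when it is done.

Besides the shell and the picture viewer there is one more tool, called after "Emit:" as name(argument=value, ...) on one line, values as JSON. play_rows: Moves the arm, as the interface text tells. Its arguments: {"type":"object","properties":{"targets":{"type":"array"},"newtons":{"type":"number"}},"required":["targets"]}

```bash
ls; mkdir -p pics; cat > h.py <<'E'
import numpy as np, cv2
from station import ctrl
def world(p,u,v,z=None):
    # pixel -> world, by given world height z or by depth
    K=np.array([(u-p['cx'])/p['fx'],(v-p['cy'])/p['fy'],1.0]); R=np.array(p['R']);t=np.array(p['t'])
    if z is None:
        d=p['z_map'][int(round(v)),int(round(u))]; return R.T@(K*d-t)
    o=-R.T@t; r=R.T@K; return o+r*(z-o[2])/r[2]
def cloud(p):
    v,u=np.mgrid[0:400,0:640]; d=p['z_map']
    X=np.stack([(u-p['cx'])/p['fx']*d,(v-p['cy'])/p['fy']*d,d],-1)-np.array(p['t'])
    return X@np.array(p['R'])
def save(p,n): cv2.imwrite('pics/'+n,p['frame'][:,:,::-1])
E
python3 - <<'E'
from h import *
for n in ('top','scene'):
    p=ctrl.grab_frame(n); save(p,n+'0.png')
    print(n,-np.array(p['R']).T@np.array(p['t']),p['fx'])
    for l in ('lock_pin','bushing','disc_centre','mould','awl','stick','tool_block','bowl'):
        for r in ctrl.spot_point(l,p)[:3]:
            u,v=r['location'][0]*640,r['location'][1]*400
            z={'lock_pin':60,'bushing':96,'disc_centre':76,'mould':76,'awl':60,'stick':60}.get(l,0)
            print(l,round(r['confidence'],2),round(u),round(v),world(p,u,v,z).round())
print(ctrl.get_state())
E
```

```text
pics
top [494.31879108  66.94369844 752.82200918] 364.86013290002614
lock_pin 0.79 249 324 [324. 196.  60.]
lock_pin 0.75 173 224 [511. 337.  60.]
lock_pin 0.65 235 258 [446. 222.  60.]
bushing 0.98 479 208 [ 524. -229.   96.]
mould 0.84 423 191 [ 559. -135.   76.]
awl 0.54 263 181 [589. 168.  60.]
stick 0.47 250 215 [524. 192.  60.]
tool_block 0.86 252 216 [526. 199.   0.]
bowl 0.58 359 103 [758. -31.   0.]
scene [1174.99946373  251.22263278  845.07338592] 440.19923247216684
lock_pin 0.69 432 243 [553. 340.  60.]
lock_pin 0.64 391 176 [366. 222.  60.]
lock_pin 0.55 240 299 [784. -22.  60.]
bushing 0.64 195 182 [ 534. -229.   96.]
disc_centre 0.81 227 204 [ 564. -138.   76.]
mould 0.94 230 205 [ 566. -130.   76.]
awl 0.75 355 242 [589. 173.  60.]
stick 0.5 373 218 [513. 200.  60.]
tool_block 0.64 369 237 [522. 198.   0.]
bowl 0.62 243 300 [756. -36.   0.]
{'time': 0.9, 'qpos': array([ 1.10340066e+00,  4.90898211e-01,  1.55893819e+00,  2.25998628e-05,
        1.09171648e+00, -1.05612664e-01]), 'dq': array([-0.00122333, -0.00097159, -0.0002874 , -0.00194238, -0.00040216,
       -0.00021161]), 'joint_torque': array([-1.06212443e-03, -6.18267632e+01, -2.61823136e+01, -4.56085695e-05,
        4.36537293e-04, -1.48518450e-05]), 'tcp_pos': array([221.19254053, 584.54356251, 231.31488497]), 'eef_rot': array([ 3.14155099e+00, -1.57513036e-05,  2.77979923e+00]), 'force': array([-1.63841801e-04, -8.20734641e-01, -7.95505032e-01]), 'moment': array([-0.01700704, -0.01007248,  0.05286095]), 'grasp_force': 0.0, 'gripper_width': 1.0028418844599225}
```

View pics/top0.png

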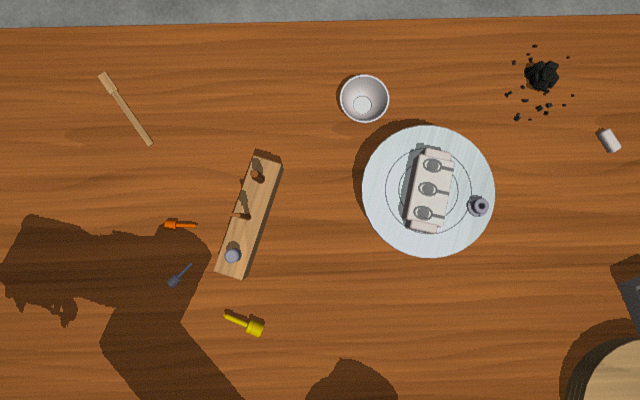

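View pics/scene0.png

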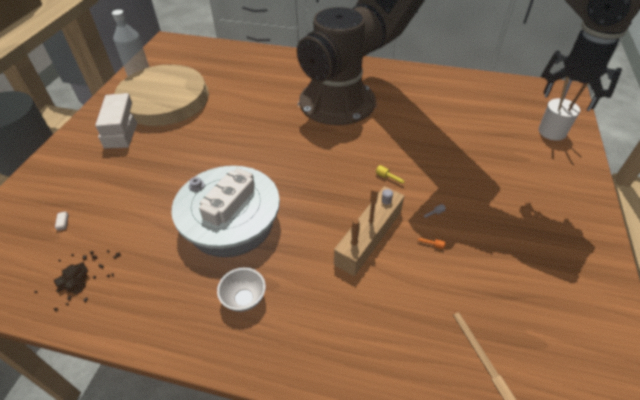

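Top view: the steel pin's knob stands in the block at about (233,256), stick at (243,207), awl at (258,168); the grey tool on the table (180,274) is a smaller look-alike. The disc is at (428,191), the bushing at (479,206) on its right.

```bash
python3 - <<'E'
from h import *
from scipy.optimize import least_squares
from scipy.spatial.transform import Rotation as Ro
p=ctrl.grab_frame('top'); C=cloud(p)
def sel(c,r,z0,z1): 
    m=(np.hypot(C[...,0]-c[0],C[...,1]-c[1])<r)&(C[...,2]>z0)&(C[...,2]<z1); return C[m]
for n,c,r,z0,z1 in (('knob',(450,222),35,84,96),('bush',(524,-229),30,90,100)):
    X=sel(c,r,z0,z1); mm=(X.min(0)+X.max(0))/2
    print(n,len(X),X.mean(0).round(1),mm.round(1),X.min(0).round(),X.max(0).round(), cv2.minEnclosingCircle(X[:,:2].astype(np.float32)))
X=sel((559,-140),150,72,80); print('disc',cv2.minEnclosingCircle(X[:,:2].astype(np.float32)),X[:,2].mean())
X=sel((559,-140),100,112,124); print('mould',cv2.minAreaRect(X[:,:2].astype(np.float32)))
X=sel((520,196),130,57,63); print('block',cv2.minAreaRect(X[:,:2].astype(np.float32)))
X=sel((520,196),30,90,200); print('stick',X.min(0),X.max(0))
T=Ro.from_euler('xyz',ctrl.get_state()['eef_rot']).as_matrix(); print(T.round(3))
E
```

```text
knob 172 [451.3 221.6  89.5] [451.  222.2  88.8] [438. 209.  85.] [463. 235.  93.] ((450.99200439453125, 222.18418884277344), 13.03584098815918)
bush 168 [ 527.6 -231.    96.1] [ 527.4 -231.4   94.8] [ 515. -244.   90.] [ 540. -218.  100.] ((528.1400756835938, -231.25680541992188), 13.675660133361816)
disc ((560.2421264648438, -143.66683959960938), 125.59668731689453) 76.66037108384332
mould ((557.4605712890625, -135.126220703125), (67.50740814208984, 147.92727661132812), 75.55572509765625)
block ((521.738525390625, 197.1013641357422), (56.72748947143555, 230.163330078125), 70.31659698486328)
stick [517.17373271 188.872727    91.40793303] [526.12203023 204.09019527 166.32976338]
[[-0.935  0.354  0.   ]
 [ 0.354  0.935  0.   ]
 [ 0.     0.    -1.   ]]
```

Emit:
play_rows(targets=[{"x": -3.43, "y": -2.57}, {"x": -3.43, "y": -2.57}, {"x": -3.43, "y": -2.57}, {"x": -3.43, "y": -2.57}, {"x": -3.43, "y": -2.57}], newtons=60)

```text
invalid input at $.targets[0]: expected keys x, y, z, rx, ry, rz, hand
```

Emit:
play_rows(targets=[{"x": -3.43, "y": -2.57}, {"x": -3.43, "y": -2.57}, {"x": -3.43, "y": -2.57}, {"x": -3.43, "y": -2.57}, {"x": -3.43, "y": -2.57}])

```text
invalid input at $.targets[0]: expected keys x, y, z, rx, ry, rz, hand
```

Emit:
play_rows(targets=[{"z": 3}, {"z": 3}, {"z": 1}, {}, {}])

```text
invalid input at $.targets[0]: expected keys x, y, z, rx, ry, rz, hand
```

```bash
cat > d.py <<'E'
import sys
from h import *
from scipy.spatial.transform import Rotation as Ro
s=ctrl.get_state(); T=Ro.from_euler('xyz',s['eef_rot']).as_matrix()
t=np.array(list(map(float,sys.argv[1:4])))
print('tcp',s['tcp_pos'].round(1),'rot',s['eef_rot'].round(3),'F',s['force'].round(1),'w',round(s['gripper_width'],3),'t',round(s['time'],2),'q6',s['qpos'][5].round(2))
print('shift in tool cm',((T.T@(t-s['tcp_pos']))/10).round(2))
E
python3 d.py 451 222 62; python3 - <<'E'
from h import *
for n in ('top','scene'):
    p=ctrl.grab_frame(n)
    for r in ctrl.spot_point('lock_pin',p)[:3]:
        u,v=r['location'][0]*640,r['location'][1]*400
        print(n,round(r['confidence'],2),world(p,u,v,60).round(1))
    c,rr=((233,256),50) if n=='top' else ((388,200),50)
    save({'frame':cv2.resize(p['frame'][c[1]-60:c[1]+60,c[0]-70:c[0]+70],None,fx=4,fy=4)},n+'1.png')
E
```

```text
tcp [221.2 584.6 231.3] rot [ 3.141 -0.     2.78 ] F [-0.  -0.  -1.1] w 1.003 t 0.95 q6 -0.11
shift in tool cm [-34.33 -25.78  16.93]
top 0.74 [315.5 200.3  60. ]
top 0.7 [415.3 327.2  60. ]
top 0.69 [509.2 335.2  60. ]
scene 0.74 [447.1 224.4  60. ]
scene 0.69 [362.2 214.7  60. ]
scene 0.57 [444.9 337.7  60. ]
```

All keys are needed in every row.

Emit:
play_rows(targets=[{"x": -3.43, "y": -2.57, "z": 0, "rx": 0, "ry": 0, "rz": 0, "hand": 1}, {"x": -3.43, "y": -2.57, "z": 0, "rx": 0, "ry": 0, "rz": 0, "hand": 1}, {"x": -3.43, "y": -2.57, "z": 0, "rx": 0, "ry": 0, "rz": 0, "hand": 1}, {"x": -3.43, "y": -2.57, "z": 0, "rx": 0, "ry": 0, "rz": 0, "hand": 1}, {"x": -3.43, "y": -2.57, "z": 0, "rx": 0, "ry": 0, "rz": 0, "hand": 1}], newtons=60)

```text
time: 1.65
tcp_pos: [336.8, 402.2, 231.5]
eef_rot: [3.141, 0.0, 2.78]
force: [0.6, 0.4, -0.2]
gripper_width: 1.001
grasp_force: 0.0
```

Emit:
play_rows(targets=[{"x": -3.43, "y": -2.57, "z": 0, "rx": 0, "ry": 0, "rz": 0, "hand": 1}, {"x": -3.43, "y": -2.57, "z": 0, "rx": 0, "ry": 0, "rz": 0, "hand": 1}, {"x": -3.43, "y": -2.57, "z": 0, "rx": 0, "ry": 0, "rz": 0, "hand": 1}, {"x": -3.43, "y": -2.57, "z": 0, "rx": 0, "ry": 0, "rz": 0, "hand": 1}, {"x": -3.43, "y": -2.57, "z": 0, "rx": 0, "ry": 0, "rz": 0, "hand": 1}])

```text
time: 2.15
tcp_pos: [451.8, 221.2, 231.5]
eef_rot: [3.141, 0.0, 2.78]
force: [-0.2, 0.3, 0.0]
gripper_width: 1.003
grasp_force: 0.0
```

Emit:
play_rows(targets=[{"x": 0, "y": 0, "z": 3, "rx": 0, "ry": 0, "rz": 0, "hand": 1}, {"x": 0, "y": 0, "z": 3, "rx": 0, "ry": 0, "rz": 0, "hand": 1}, {"x": 0, "y": 0, "z": 2, "rx": 0, "ry": 0, "rz": 0, "hand": 1}, {"x": 0, "y": 0, "z": 0, "rx": 0, "ry": 0, "rz": 0, "hand": 1}])

```text
time: 2.55
tcp_pos: [450.2, 222.3, 149.3]
eef_rot: [-3.139, -0.003, 2.779]
force: [0.4, 0.3, -0.3]
gripper_width: 1.002
grasp_force: 0.0
```

```bash
python3 d.py 451 222 62; python3 - <<'E'
from h import *
p=ctrl.grab_frame('scene')
for r in ctrl.spot_point('lock_pin',p)[:3]:
    u,v=r['location'][0]*640,r['location'][1]*400
    print(round(r['confidence'],2),world(p,u,v,60).round(1))
save({'frame':cv2.resize(p['frame'][110:260,300:480],None,fx=4,fy=4)},'s1.png')
E
```

```text
tcp [450.2 222.3 149.3] rot [-3.139e+00 -3.000e-03  2.779e+00] F [ 0.4  0.3 -0.3] w 1.002 t 2.55 q6 -0.88
shift in tool cm [-0.12  0.03  8.73]
0.54 [367.  206.3  60. ]
0.52 [445.9 226.9  60. ]
0.52 [449.6 344.8  60. ]
```

View pics/s1.png

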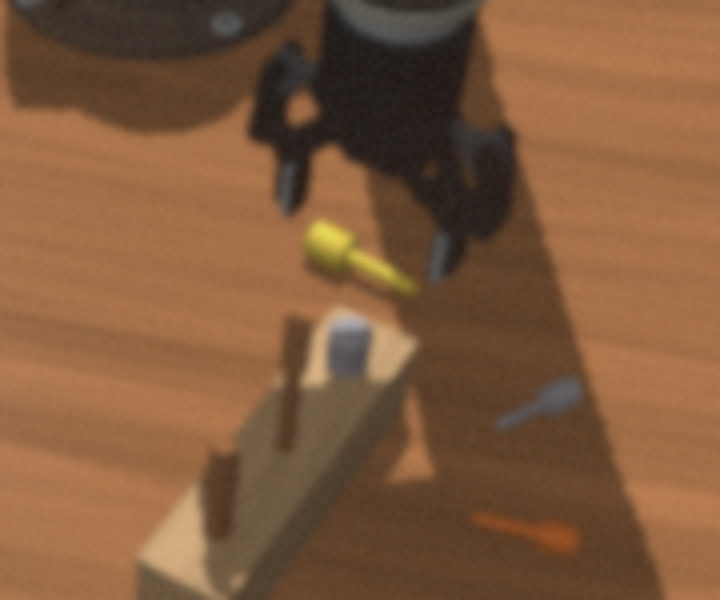

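The crop shows the open gripper above the steel knob, fingers across the block's short side; the stick and awl are clear. I'll descend and grip.

Emit:
play_rows(targets=[{"x": -0.05, "y": 0, "z": 3, "rx": 0, "ry": 0, "rz": 0, "hand": 1}, {"x": -0.05, "y": 0, "z": 3, "rx": 0, "ry": 0, "rz": 0, "hand": 1}, {"x": 0, "y": 0, "z": 2.4, "rx": 0, "ry": 0, "rz": 0, "hand": 1}, {"x": 0, "y": 0, "z": 0, "rx": 0, "ry": 0, "rz": 0, "hand": 1}])

```text
time: 3.05
tcp_pos: [451.6, 222.4, 66.4]
eef_rot: [-3.14, -0.002, 2.78]
force: [0.5, 0.4, 0.4]
gripper_width: 1.002
grasp_force: 0.0
```

Emit:
play_rows(targets=[{"x": 0, "y": 0, "z": 0, "rx": 0, "ry": 0, "rz": 0, "hand": -1}, {"x": 0, "y": 0, "z": 0, "rx": 0, "ry": 0, "rz": 0, "hand": -1}, {"x": 0, "y": 0, "z": 0, "rx": 0, "ry": 0, "rz": 0, "hand": -1}, {"x": 0, "y": 0, "z": 0, "rx": 0, "ry": 0, "rz": 0, "hand": -1}, {"x": 0, "y": 0, "z": 0, "rx": 0, "ry": 0, "rz": 0, "hand": -1}], newtons=60)

```text
time: 3.55
tcp_pos: [452.3, 222.5, 68.4]
eef_rot: [3.141, 0.001, 2.78]
force: [-1.7, -1.2, 10.8]
gripper_width: 0.282
grasp_force: 58.3
```

Emit:
play_rows(targets=[{"x": 0, "y": 0, "z": 0, "rx": 0, "ry": 0, "rz": 0, "hand": -1}, {"x": 0, "y": 0, "z": 0, "rx": 0, "ry": 0, "rz": 0, "hand": -1}, {"x": 0, "y": 0, "z": 0, "rx": 0, "ry": 0, "rz": 0, "hand": -1}, {"x": 0, "y": 0, "z": 0, "rx": 0, "ry": 0, "rz": 0, "hand": -1}])

```text
time: 3.95
tcp_pos: [452.3, 222.5, 68.4]
eef_rot: [3.141, 0.001, 2.78]
force: [-2.2, -0.8, 11.1]
gripper_width: 0.282
grasp_force: 58.3
```

Emit:
play_rows(targets=[{"x": 0, "y": 0, "z": -2, "rx": 0, "ry": 0, "rz": 0, "hand": -1}, {"x": 0, "y": 0, "z": -3, "rx": 0, "ry": 0, "rz": 0, "hand": -1}, {"x": 0, "y": 0, "z": -3.2, "rx": 0, "ry": 0, "rz": 0, "hand": -1}, {"x": 0, "y": 0, "z": -3, "rx": 0, "ry": 0, "rz": 0, "hand": -1}, {"x": 0, "y": 0, "z": -2.5, "rx": 0, "ry": 0, "rz": 0, "hand": -1}])

```text
time: 4.45
tcp_pos: [451.9, 222.4, 206.3]
eef_rot: [3.141, 0.001, 2.78]
force: [0.6, -0.5, -1.9]
gripper_width: 0.281
grasp_force: 59.0
```

```bash
python3 d.py 528 -231 205; python3 - <<'E'
from h import *
p=ctrl.grab_frame('scene')
save({'frame':cv2.resize(p['frame'][110:260,300:480],None,fx=4,fy=4)},'s2.png')
E
```

```text
tcp [451.9 222.4 206.3] rot [3.141e+00 1.000e-03 2.780e+00] F [ 0.6 -0.5 -1.9] w 0.281 t 4.45 q6 -0.88
shift in tool cm [-23.17 -39.71   0.12]
```

View pics/s2.png

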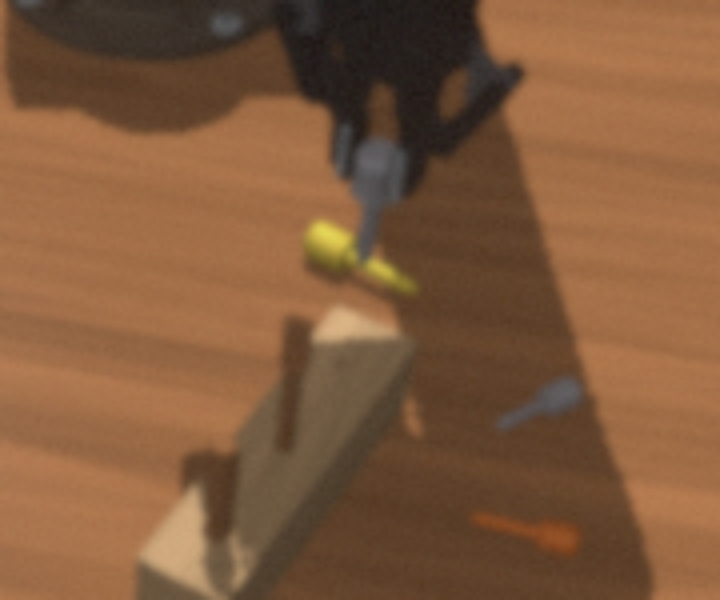

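The pin hangs upright in the fingers (crop about (375,200)), the stick and awl untouched. Now to the bushing.

Emit:
play_rows(targets=[{"x": -2.32, "y": -3.97, "z": 0, "rx": 0, "ry": 0, "rz": 0, "hand": -1}, {"x": -2.32, "y": -3.97, "z": 0, "rx": 0, "ry": 0, "rz": 0, "hand": -1}, {"x": -2.32, "y": -3.97, "z": 0, "rx": 0, "ry": 0, "rz": 0, "hand": -1}, {"x": -2.32, "y": -3.97, "z": 0, "rx": 0, "ry": 0, "rz": 0, "hand": -1}, {"x": -2.32, "y": -3.97, "z": 0, "rx": 0, "ry": 0, "rz": 0, "hand": -1}])

```text
time: 5.0
tcp_pos: [490.1, -6.1, 204.3]
eef_rot: [3.141, 0.0, 2.78]
force: [-0.3, 0.6, -1.8]
gripper_width: 0.283
grasp_force: 59.2
```

Emit:
play_rows(targets=[{"x": -2.32, "y": -3.97, "z": 0, "rx": 0, "ry": 0, "rz": 0, "hand": -1}, {"x": -2.32, "y": -3.97, "z": 0, "rx": 0, "ry": 0, "rz": 0, "hand": -1}, {"x": -2.32, "y": -3.97, "z": 0, "rx": 0, "ry": 0, "rz": 0, "hand": -1}, {"x": -2.32, "y": -3.97, "z": 0, "rx": 0, "ry": 0, "rz": 0, "hand": -1}, {"x": -2.32, "y": -3.97, "z": 0, "rx": 0, "ry": 0, "rz": 0, "hand": -1}])

```text
time: 5.5
tcp_pos: [528.2, -232.9, 204.1]
eef_rot: [3.141, -0.0, 2.78]
force: [1.1, 0.1, -1.0]
gripper_width: 0.277
grasp_force: 59.2
```

Emit:
play_rows(targets=[{"x": 0, "y": 0, "z": 0, "rx": 0, "ry": 0, "rz": 0.142, "hand": -1}, {"x": 0, "y": 0, "z": 0, "rx": 0, "ry": 0, "rz": 0.142, "hand": -1}, {"x": 0, "y": 0, "z": 0, "rx": 0, "ry": 0, "rz": 0.142, "hand": -1}, {"x": 0, "y": 0, "z": 0, "rx": 0, "ry": 0, "rz": 0.142, "hand": -1}, {"x": 0, "y": 0, "z": 0, "rx": 0, "ry": 0, "rz": 0.142, "hand": -1}])

```text
time: 6.0
tcp_pos: [528.2, -230.9, 204.0]
eef_rot: [-3.141, -0.0, 2.064]
force: [-1.3, 0.9, -1.9]
gripper_width: 0.281
grasp_force: 59.4
```

Emit:
play_rows(targets=[{"x": 0, "y": 0, "z": 0, "rx": 0, "ry": 0, "rz": 0.142, "hand": -1}, {"x": 0, "y": 0, "z": 0, "rx": 0, "ry": 0, "rz": 0.142, "hand": -1}, {"x": 0, "y": 0, "z": 0, "rx": 0, "ry": 0, "rz": 0.142, "hand": -1}, {"x": 0, "y": 0, "z": 0, "rx": 0, "ry": 0, "rz": 0.142, "hand": -1}, {"x": 0, "y": 0, "z": 0, "rx": 0, "ry": 0, "rz": 0.142, "hand": -1}])

```text
time: 6.5
tcp_pos: [528.2, -230.9, 204.0]
eef_rot: [-3.141, -0.0, 1.354]
force: [-0.7, -0.1, -1.7]
gripper_width: 0.281
grasp_force: 59.3
```

Emit:
play_rows(targets=[{"x": 0, "y": 0, "z": 0, "rx": 0, "ry": 0, "rz": 0.14, "hand": -1}, {"x": 0, "y": 0, "z": 0, "rx": 0, "ry": 0, "rz": 0, "hand": -1}])

```text
time: 6.7
tcp_pos: [528.2, -230.9, 204.1]
eef_rot: [-3.141, -0.0, 1.218]
force: [-0.6, 0.2, -0.5]
gripper_width: 0.285
grasp_force: 59.3
```

```bash
python3 d.py 528 -231 166; python3 - <<'E'
from h import *
for n in('scene','top'):
    p=ctrl.grab_frame(n); C=cloud(p)
    for l in ('lock_pin','bushing'):
        for r in ctrl.spot_point(l,p)[:2]:
            u,v=r['location'][0]*640,r['location'][1]*400
            print(n,l,round(r['confidence'],2),(round(u),round(v)),world(p,u,v,198 if l=='lock_pin' else 96).round(1))
    for r in ctrl.outline_of('lock_pin',p)[:2]:
        X=C[r['mask']]; X=X[(X[:,2]>140)&(X[:,2]<195)]
        if len(X)>5:
            print(n,len(X))
            for a in range(140,195,10):
                Y=X[(X[:,2]>=a)&(X[:,2]<a+10)]
                if len(Y): print(a,len(Y),np.median(Y,0).round(1))
    if n=='scene': save({'frame':cv2.resize(p['frame'][100:250,130:310],None,fx=4,fy=4)},'s3.png')
E
```

```text
tcp [ 528.2 -230.9  204.1] rot [-3.141 -0.     1.218] F [-0.6  0.2 -0.5] w 0.285 t 6.7 q6 -0.17
shift in tool cm [-0.02 -0.02  3.81]
scene lock_pin 0.68 (432, 243) [662.5 323.9 198. ]
scene lock_pin 0.55 (389, 178) [514.3 223.9 198. ]
scene bushing 0.72 (195, 181) [ 528.  -230.3   96. ]
scene bushing 0.35 (229, 201) [ 570.9 -125.9   96. ]
scene 57
150 12 [ 531.3 -226.7  155.8]
160 13 [ 531.4 -228.4  164.3]
170 16 [ 531.6 -226.5  174.5]
180 15 [ 531.9 -226.7  186.5]
190 1 [ 530.4 -224.4  190.8]
top lock_pin 0.93 (504, 201) [ 528.6 -221.2  198. ]
top lock_pin 0.77 (173, 225) [507.7 283.5 198. ]
top bushing 0.89 (479, 204) [ 531.  -228.1   96. ]
top 50
150 14 [ 528.7 -224.5  157. ]
160 13 [ 529.6 -224.4  164.9]
170 20 [ 528.9 -224.6  174.4]
180 3 [ 531.6 -223.7  181.7]
```

View pics/s3.png

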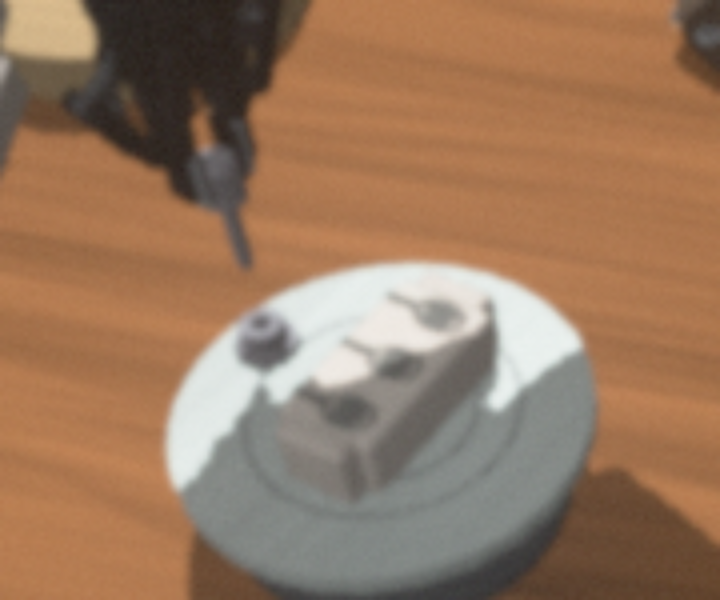

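The pin hangs upright; in the crop, its tip at (245,265) and the bushing's bore at (265,325). The estimates put it about 1.5 mm radially inward of the bushing. I'll lower it close and check.

Emit:
play_rows(targets=[{"x": -0.13, "y": 0, "z": 1.8, "rx": 0, "ry": 0, "rz": 0, "hand": -1}, {"x": 0, "y": 0, "z": 1.8, "rx": 0, "ry": 0, "rz": 0, "hand": -1}, {"x": 0, "y": 0, "z": 0, "rx": 0, "ry": 0, "rz": 0, "hand": -1}])

```text
time: 7.4
tcp_pos: [527.2, -231.8, 166.4]
eef_rot: [-3.138, -0.001, 1.22]
force: [-0.5, -0.3, -1.4]
gripper_width: 0.281
grasp_force: 59.3
```

```bash
python3 d.py 528 -231 157; python3 - <<'E'
from h import *
ims=[]
for n in('scene','top'):
    p=ctrl.grab_frame(n); C=cloud(p)
    X=C[(np.hypot(C[...,0]-528,C[...,1]+231)<25)&(C[...,2]>80)&(C[...,2]<145)]
    for a in range(90,145,5):
        Y=X[(X[:,2]>=a)&(X[:,2]<a+5)]
        if len(Y)>2: print(n,a,len(Y),np.mean(Y,0).round(1),((Y.min(0)+Y.max(0))/2).round(1))
    c=(195,178) if n=='scene' else (482,206)
    ims.append(cv2.resize(p['frame'][c[1]-25:c[1]+25,c[0]-25:c[0]+25],(400,400),interpolation=cv2.INTER_CUBIC))
save({'frame':np.hstack(ims)},'s4.png')
E
```

```text
tcp [ 527.2 -231.8  166.4] rot [-3.138e+00 -1.000e-03  1.220e+00] F [-0.5 -0.3 -1.4] w 0.281 t 7.4 q6 -0.18
shift in tool cm [0.1  0.05 0.94]
scene 90 27 [ 531.3 -230.7   92.8] [ 526.9 -230.7   92.5]
scene 95 58 [ 528.1 -231.8   96.9] [ 527.6 -232.8   97.1]
scene 110 7 [ 529.3 -229.2  112.9] [ 528.3 -229.7  112.8]
scene 115 5 [ 529.8 -228.3  118. ] [ 529.4 -229.1  118. ]
scene 120 7 [ 529.7 -228.8  122.8] [ 528.8 -229.3  122.5]
scene 125 6 [ 531.3 -227.7  127.6] [ 530.9 -228.8  127.6]
scene 130 8 [ 530.  -228.   132.3] [ 529.1 -228.1  132.6]
scene 135 6 [ 530.2 -228.7  137.7] [ 529.8 -229.   137.3]
scene 140 7 [ 529.4 -227.1  142.3] [ 528.9 -227.4  142.6]
top 90 27 [ 525.8 -223.8   93. ] [ 526.7 -229.    92.5]
top 95 111 [ 527.4 -230.1   96.9] [ 527.3 -231.8   97.5]
top 110 4 [ 529.8 -226.5  114.2] [ 528.9 -226.5  114. ]
top 115 9 [ 527.8 -225.9  118. ] [ 528.6 -226.5  117.3]
top 120 7 [ 528.  -226.1  122.9] [ 528.4 -226.8  122.7]
top 125 5 [ 528.9 -225.6  127.1] [ 528.9 -225.7  126.9]
top 130 10 [ 528.4 -226.   132.5] [ 529.3 -226.6  132.9]
top 135 7 [ 529.4 -225.3  138. ] [ 529.9 -225.3  137.8]
top 140 5 [ 527.6 -225.4  142. ] [ 527.9 -225.8  142.2]
```

View pics/s4.png

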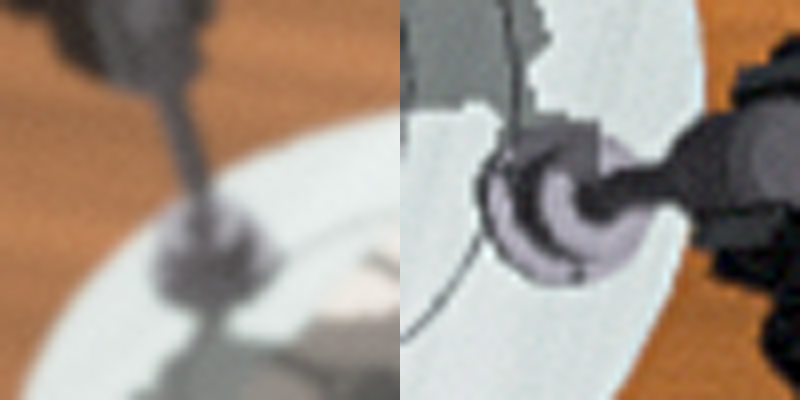

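Nose is just above the bore in both views (left (205,200), right (600,195)). Lowering gently.

Emit:
play_rows(targets=[{"x": -0.03, "y": 0, "z": 0.5, "rx": 0, "ry": 0, "rz": 0, "hand": -1}, {"x": 0, "y": 0, "z": 0.4, "rx": 0, "ry": 0, "rz": 0, "hand": -1}, {"x": 0, "y": 0, "z": 0.4, "rx": 0, "ry": 0, "rz": 0, "hand": -1}, {"x": 0, "y": 0, "z": 0, "rx": 0, "ry": 0, "rz": 0, "hand": -1}])

```text
time: 7.9
tcp_pos: [527.7, -232.4, 154.8]
eef_rot: [-3.141, -0.0, 1.22]
force: [-0.1, 1.0, -1.4]
gripper_width: 0.277
grasp_force: 59.3
```

Emit:
play_rows(targets=[{"x": 0, "y": 0, "z": 0.3, "rx": 0, "ry": 0, "rz": 0, "hand": -1}, {"x": 0, "y": 0, "z": 0.3, "rx": 0, "ry": 0, "rz": 0, "hand": -1}, {"x": 0, "y": 0, "z": 0, "rx": 0, "ry": 0, "rz": 0, "hand": -1}])

```text
time: 8.2
tcp_pos: [527.7, -232.7, 148.9]
eef_rot: [-3.141, 0.0, 1.22]
force: [-1.3, -2.1, -3.5]
gripper_width: 0.282
grasp_force: 59.4
```

Emit:
play_rows(targets=[{"x": -0.04, "y": 0, "z": 0.4, "rx": 0, "ry": 0, "rz": 0, "hand": -1}, {"x": 0, "y": 0, "z": 0.4, "rx": 0, "ry": 0, "rz": 0, "hand": -1}, {"x": 0, "y": 0, "z": 0, "rx": 0, "ry": 0, "rz": 0, "hand": -1}])

```text
time: 8.5
tcp_pos: [527.6, -232.9, 140.6]
eef_rot: [-3.141, -0.0, 1.22]
force: [-1.3, -3.0, -2.7]
gripper_width: 0.283
grasp_force: 59.3
```

Emit:
play_rows(targets=[{"x": -0.05, "y": 0, "z": 0.4, "rx": 0, "ry": 0, "rz": 0, "hand": -1}, {"x": 0, "y": 0, "z": 0.5, "rx": 0, "ry": 0, "rz": 0, "hand": -1}, {"x": 0, "y": 0, "z": 0.5, "rx": 0, "ry": 0, "rz": 0, "hand": -1}, {"x": 0, "y": 0, "z": 0.2, "rx": 0, "ry": 0, "rz": 0, "hand": -1}, {"x": 0, "y": 0, "z": 0, "rx": 0, "ry": 0, "rz": 0, "hand": -1}])

```text
time: 9.0
tcp_pos: [527.5, -233.3, 124.7]
eef_rot: [-3.141, -0.0, 1.22]
force: [-1.5, -3.0, -2.9]
gripper_width: 0.279
grasp_force: 59.3
```

Emit:
play_rows(targets=[{"x": 0, "y": 0, "z": 0, "rx": 0, "ry": 0, "rz": 0, "hand": 0}, {"x": 0, "y": 0, "z": 0, "rx": 0, "ry": 0, "rz": 0, "hand": 0}, {"x": 0, "y": 0, "z": 0, "rx": 0, "ry": 0, "rz": 0, "hand": 0}, {"x": 0, "y": 0, "z": 0, "rx": 0, "ry": 0, "rz": 0, "hand": 0}])

```text
time: 9.4
tcp_pos: [527.7, -233.2, 125.4]
eef_rot: [3.141, -0.0, 1.22]
force: [0.1, 0.3, -0.4]
gripper_width: 0.502
grasp_force: 0.0
```

Emit:
play_rows(targets=[{"x": 0, "y": 0, "z": 0.8, "rx": 0, "ry": 0, "rz": 0, "hand": 0}, {"x": 0, "y": 0, "z": 0.8, "rx": 0, "ry": 0, "rz": 0, "hand": 0}, {"x": 0, "y": 0, "z": 0.8, "rx": 0, "ry": 0, "rz": 0, "hand": 0}, {"x": 0, "y": 0, "z": 0.7, "rx": 0, "ry": 0, "rz": 0, "hand": 0}, {"x": 0, "y": 0, "z": 0, "rx": 0, "ry": 0, "rz": 0, "hand": 0}])

```text
time: 9.9
tcp_pos: [527.1, -233.1, 92.9]
eef_rot: [-3.14, -0.0, 1.22]
force: [-0.2, 0.2, 0.1]
gripper_width: 0.499
grasp_force: 0.0
```

```bash
python3 d.py 528 -231 93; python3 - <<'E'
from h import *
ims=[]
for n in('scene','top'):
    p=ctrl.grab_frame(n)
    c=(195,178) if n=='scene' else (482,206)
    ims.append(cv2.resize(p['frame'][c[1]-40:c[1]+40,c[0]-40:c[0]+40],(400,400),interpolation=cv2.INTER_CUBIC))
save({'frame':np.hstack(ims)},'s5.png')
E
```

```text
tcp [ 527.1 -233.1   92.9] rot [-3.14 -0.    1.22] F [-0.2  0.2  0.1] w 0.499 t 9.9 q6 -0.18
shift in tool cm [ 0.23  0.01 -0.01]
```

View pics/s5.png

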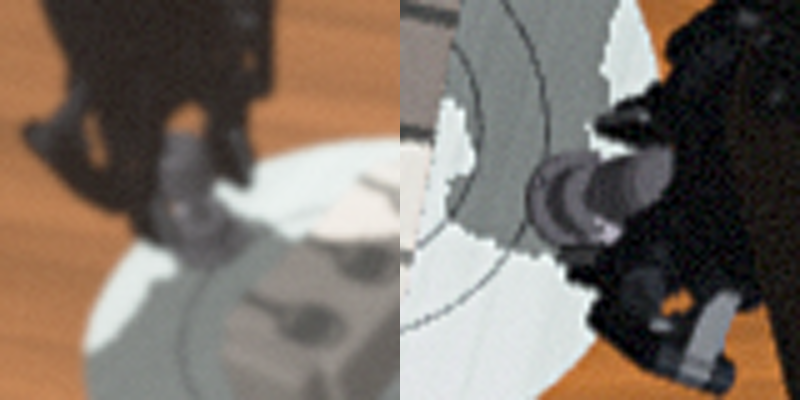

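Fingers straddle the bushing with the knob standing proud between them (right crop (600,195)). Turn the disc counter-clockwise along the arc.

Emit:
play_rows(targets=[{"x": 0, "y": 0.19, "z": 0, "rx": 0, "ry": 0, "rz": -0.02, "hand": -0.1}, {"x": 0, "y": 0.19, "z": 0, "rx": 0, "ry": 0, "rz": -0.02, "hand": -0.1}, {"x": 0, "y": 0.19, "z": 0, "rx": 0, "ry": 0, "rz": -0.02, "hand": -0.1}, {"x": 0.01, "y": 0.19, "z": 0, "rx": 0, "ry": 0, "rz": -0.02, "hand": -0.1}, {"x": 0, "y": 0.19, "z": 0, "rx": 0, "ry": 0, "rz": -0.02, "hand": -0.1}])

```text
time: 10.5
tcp_pos: [536.7, -236.1, 94.5]
eef_rot: [-3.141, -0.0, 1.322]
force: [-1.2, 0.8, 3.6]
gripper_width: 0.449
grasp_force: 1.6
```

Emit:
play_rows(targets=[{"x": 0, "y": 0.19, "z": 0, "rx": 0, "ry": 0, "rz": -0.02, "hand": -0.1}, {"x": 0, "y": 0.19, "z": 0, "rx": 0, "ry": 0, "rz": -0.02, "hand": -0.1}, {"x": 0, "y": 0.19, "z": 0, "rx": 0, "ry": 0, "rz": -0.02, "hand": -0.1}, {"x": 0.01, "y": 0.19, "z": 0, "rx": 0, "ry": 0, "rz": -0.02, "hand": -0.1}])

```text
time: 10.9
tcp_pos: [544.3, -237.7, 94.4]
eef_rot: [3.141, -0.0, 1.401]
force: [-1.0, 0.4, 4.6]
gripper_width: 0.447
grasp_force: 2.2
```

```bash
cat > k.py <<'E'
from h import *
s=ctrl.get_state(); a=s['tcp_pos']; T=s['eef_rot'][2]
print('tcp',a.round(1),'yaw',T.round(3),'r',np.hypot(a[0]-560.2,a[1]+143.7).round(1),'tcpang',np.degrees(np.arctan2(a[1]+143.7,a[0]-560.2)).round(1))
for n in ('scene','top'):
    p=ctrl.grab_frame(n); C=cloud(p)
    for l in ('lock_pin','bushing'):
        for r in ctrl.outline_of(l,p)[:4]:
            X=C[r['mask']]; X=X[(np.hypot(X[:,0]-a[0],X[:,1]-a[1])<35)&(X[:,2]>85)&(X[:,2]<150)]
            if len(X)>10: print(n,l,round(r['confidence'],2),len(X),np.median(X,0).round(1),'zmax',np.percentile(X[:,2],95).round(1))
    for r in ctrl.spot_point('bushing',p)[:1]:
        u,v=r['location'][0]*640,r['location'][1]*400; w=world(p,u,v,96)
        print(n,'bushing ang',np.degrees(np.arctan2(w[1]+143.7,w[0]-560.2)).round(1),round(r['confidence'],2))
E
python3 k.py
```

```text
tcp [ 544.3 -237.7   94.4] yaw 1.401 r 95.3 tcpang -99.6
scene lock_pin 0.71 127 [ 546.1 -230.6  134.2] zmax 145.1
scene bushing 0.67 80 [ 545.1 -228.9   95.8] zmax 100.1
scene bushing ang -107.8 0.61
top lock_pin 0.51 186 [ 542.9 -226.7  138.9] zmax 144.2
top bushing 0.55 103 [ 540.  -226.1   96. ] zmax 104.5
top bushing ang -102.2 0.79
```

Emit:
play_rows(targets=[{"x": 0, "y": 0, "z": -0.2, "rx": 0, "ry": 0, "rz": 0, "hand": -0.1}, {"x": 0, "y": 0, "z": 0, "rx": 0, "ry": 0, "rz": 0, "hand": -0.1}])

```text
time: 11.5
tcp_pos: [544.2, -237.8, 96.5]
eef_rot: [3.141, 0.0, 1.4]
force: [-0.1, 0.1, -0.5]
gripper_width: 0.45
grasp_force: 0.0
```

Emit:
play_rows(targets=[{"x": 0, "y": 0.16, "z": 0, "rx": 0, "ry": 0, "rz": -0.017, "hand": -0.1}, {"x": 0, "y": 0.16, "z": 0, "rx": 0, "ry": 0, "rz": -0.017, "hand": -0.1}, {"x": 0.01, "y": 0.16, "z": 0, "rx": 0, "ry": 0, "rz": -0.017, "hand": -0.1}, {"x": 0, "y": 0.16, "z": 0, "rx": 0, "ry": 0, "rz": -0.017, "hand": -0.1}])

```text
time: 11.9
tcp_pos: [550.5, -238.5, 96.3]
eef_rot: [-3.141, -0.0, 1.469]
force: [-2.3, 0.1, 2.0]
gripper_width: 0.453
grasp_force: 1.0
```

```bash
python3 k.py
```

```text
tcp [ 550.5 -238.5   96.3] yaw 1.469 r 95.3 tcpang -95.9
scene bushing 0.96 87 [ 547.6 -230.5   95.3] zmax 99.7
scene bushing ang -98.9 0.58
top lock_pin 0.54 192 [ 546.8 -227.8  139.2] zmax 144.5
top bushing 0.6 132 [ 544.5 -228.3   97. ] zmax 117.7
top bushing ang -100.3 0.82
```

Emit:
play_rows(targets=[{"x": 0, "y": 0.16, "z": 0, "rx": 0, "ry": 0, "rz": -0.017, "hand": -0.1}, {"x": 0, "y": 0.16, "z": 0, "rx": 0, "ry": 0, "rz": -0.017, "hand": -0.1}, {"x": 0.01, "y": 0.16, "z": 0, "rx": 0, "ry": 0, "rz": -0.017, "hand": -0.1}, {"x": 0, "y": 0.16, "z": 0, "rx": 0, "ry": 0, "rz": -0.017, "hand": -0.1}])

```text
time: 12.7
tcp_pos: [556.9, -238.9, 96.3]
eef_rot: [-3.142, -0.0, 1.537]
force: [-3.1, 1.5, 0.4]
gripper_width: 0.45
grasp_force: 0.9
```

Emit:
play_rows(targets=[{"x": 0, "y": 0.16, "z": 0, "rx": 0, "ry": 0, "rz": -0.017, "hand": -0.1}, {"x": 0, "y": 0.16, "z": 0, "rx": 0, "ry": 0, "rz": -0.017, "hand": -0.1}, {"x": 0.01, "y": 0.16, "z": 0, "rx": 0, "ry": 0, "rz": -0.017, "hand": -0.1}, {"x": 0, "y": 0.16, "z": 0, "rx": 0, "ry": 0, "rz": -0.017, "hand": -0.1}])

```text
time: 13.1
tcp_pos: [563.3, -238.9, 96.3]
eef_rot: [3.142, -0.0, 1.605]
force: [-1.7, 0.0, 0.8]
gripper_width: 0.453
grasp_force: 0.9
```

```bash
python3 k.py
```

```text
tcp [ 563.3 -238.9   96.3] yaw 1.605 r 95.2 tcpang -88.1
scene lock_pin 0.49 113 [ 561.8 -230.9  129.1] zmax 144.3
scene bushing 0.64 92 [ 561.1 -230.9   96.3] zmax 108.3
scene bushing ang -93.5 0.62
top lock_pin 0.75 220 [ 559.2 -230.2  140.2] zmax 144.9
top bushing 0.78 89 [ 554.7 -228.8   95.5] zmax 98.2
top bushing ang -92.2 0.83
```

Still up (knob top at 144). Going on.

Emit:
play_rows(targets=[{"x": 0, "y": 0.16, "z": 0, "rx": 0, "ry": 0, "rz": -0.017, "hand": -0.1}, {"x": 0, "y": 0.16, "z": 0, "rx": 0, "ry": 0, "rz": -0.017, "hand": -0.1}, {"x": 0.01, "y": 0.16, "z": 0, "rx": 0, "ry": 0, "rz": -0.017, "hand": -0.1}, {"x": 0, "y": 0.16, "z": 0, "rx": 0, "ry": 0, "rz": -0.017, "hand": -0.1}])

```text
time: 13.9
tcp_pos: [569.7, -238.4, 96.3]
eef_rot: [-3.141, -0.0, 1.673]
force: [-2.4, 0.8, -0.3]
gripper_width: 0.45
grasp_force: 0.9
```

```bash
python3 k.py | grep -E 'tcp|pin'
```

```text
tcp [ 569.7 -238.4   96.3] yaw 1.673 r 95.1 tcpang -84.3
scene lock_pin 0.69 115 [ 567.  -229.7  131.3] zmax 145.4
top lock_pin 0.48 212 [ 564.7 -229.2  140.6] zmax 144.9
```

Emit:
play_rows(targets=[{"x": 0, "y": 0.16, "z": 0, "rx": 0, "ry": 0, "rz": -0.017, "hand": -0.1}, {"x": 0, "y": 0.16, "z": 0, "rx": 0, "ry": 0, "rz": -0.017, "hand": -0.1}, {"x": 0.01, "y": 0.16, "z": 0, "rx": 0, "ry": 0, "rz": -0.017, "hand": -0.1}, {"x": 0, "y": 0.16, "z": 0, "rx": 0, "ry": 0, "rz": -0.017, "hand": -0.1}])

```text
time: 14.7
tcp_pos: [576.0, -237.5, 96.3]
eef_rot: [-3.142, -0.0, 1.741]
force: [-1.5, -1.3, 0.7]
gripper_width: 0.451
grasp_force: 0.9
```

```bash
python3 k.py | grep -E 'tcp|pin'
```

```text
tcp [ 576.  -237.5   96.3] yaw 1.741 r 95.1 tcpang -80.4
scene lock_pin 0.65 68 [ 571.8 -229.    96.5] zmax 104.0
scene lock_pin 0.56 93 [ 572.1 -228.3  130.9] zmax 144.1
top lock_pin 0.69 228 [ 570.2 -229.3  140.7] zmax 144.7
```

Emit:
play_rows(targets=[{"x": 0, "y": 0.16, "z": 0, "rx": 0, "ry": 0, "rz": -0.017, "hand": -0.1}, {"x": 0, "y": 0.16, "z": 0, "rx": 0, "ry": 0, "rz": -0.017, "hand": -0.1}, {"x": 0.01, "y": 0.16, "z": 0, "rx": 0, "ry": 0, "rz": -0.017, "hand": -0.1}, {"x": 0, "y": 0.16, "z": 0, "rx": 0, "ry": 0, "rz": -0.017, "hand": -0.1}])

```text
time: 15.5
tcp_pos: [582.4, -236.1, 96.2]
eef_rot: [3.142, -0.0, 1.809]
force: [-0.2, -1.0, -0.5]
gripper_width: 0.452
grasp_force: 0.4
```

```bash
python3 k.py | grep -E 'tcp|pin'
```

```text
tcp [ 582.4 -236.1   96.2] yaw 1.809 r 95.0 tcpang -76.5
scene lock_pin 0.65 88 [ 579.5 -226.7  130.3] zmax 144.1
top lock_pin 0.84 262 [ 576.5 -230.7  129.9] zmax 132.8
```

```bash
python3 k.py | grep -E 'tcp|pin|bush'; python3 d.py 0 0 0
```

```text
tcp [ 582.1 -236.2   96.3] yaw 1.808 r 95.0 tcpang -76.6
scene bushing 0.68 58 [ 579.9 -227.2   98.2] zmax 115.7
scene bushing ang -83.0 0.71
top lock_pin 0.53 225 [ 575.6 -230.3  125.7] zmax 128.4
top bushing 0.87 69 [ 575.  -226.2   94.7] zmax 122.1
top bushing ang -80.1 0.93
tcp [ 582.2 -236.2   96.3] rot [ 3.142 -0.     1.808] F [-0.7  0.4  0.3] w 0.452 t 16.3 q6 -0.73
shift in tool cm [ 36.62 -51.04   9.63]
```

The pin dropped (knob top 144 → 128). Back off, open and lift away.

Emit:
play_rows(targets=[{"x": 0, "y": -0.3, "z": 0, "rx": 0, "ry": 0, "rz": 0, "hand": 0.1}, {"x": 0, "y": -0.2, "z": 0, "rx": 0, "ry": 0, "rz": 0, "hand": 0.1}, {"x": 0, "y": 0, "z": 0, "rx": 0, "ry": 0, "rz": 0, "hand": 0.1}])

```text
time: 16.6
tcp_pos: [577.1, -237.4, 96.3]
eef_rot: [3.142, -0.0, 1.808]
force: [-0.8, -0.8, 0.0]
gripper_width: 0.549
grasp_force: 0.0
```

Emit:
play_rows(targets=[{"x": 0, "y": 0, "z": -1, "rx": 0, "ry": 0, "rz": 0, "hand": 0.1}, {"x": 0, "y": 0, "z": -2, "rx": 0, "ry": 0, "rz": 0, "hand": 0.1}, {"x": 0, "y": 0, "z": -3, "rx": 0, "ry": 0, "rz": 0, "hand": 0.1}, {"x": 0, "y": 0, "z": -4, "rx": 0, "ry": 0, "rz": 0, "hand": 0.1}, {"x": 0, "y": 0, "z": -4, "rx": 0, "ry": 0, "rz": 0, "hand": 0.1}])

```text
time: 17.1
tcp_pos: [577.2, -237.2, 238.4]
eef_rot: [3.141, -0.0, 1.808]
force: [0.0, 0.3, -0.6]
gripper_width: 0.551
grasp_force: 0.0
```

Emit:
play_rows(targets=[{"x": -3, "y": 0, "z": 0, "rx": 0, "ry": 0, "rz": 0, "hand": 0.1}, {"x": -3, "y": 0, "z": 0, "rx": 0, "ry": 0, "rz": 0, "hand": 0.1}, {"x": -3, "y": 0, "z": 0, "rx": 0, "ry": 0, "rz": 0, "hand": 0.1}, {"x": 0, "y": 0, "z": 0, "rx": 0, "ry": 0, "rz": 0, "hand": 0.1}])

```text
time: 17.5
tcp_pos: [598.6, -327.8, 236.6]
eef_rot: [3.141, 0.001, 1.806]
force: [0.5, -0.2, -0.8]
gripper_width: 0.556
grasp_force: 0.0
```

```bash
python3 - <<'E'
from h import *
ims=[]
for n in('scene','top'):
    p=ctrl.grab_frame(n); C=cloud(p)
    X=C[(np.hypot(C[...,0]-576,C[...,1]+238)<30)&(C[...,2]>100)&(C[...,2]<160)]
    Y=X[X[:,2]>122]; print(n,'knob',np.percentile(X[:,2],[5,50,90,98]).round(1),Y.mean(0).round(1),cv2.minEnclosingCircle(Y[:,:2].astype(np.float32)))
    X=C[(np.hypot(C[...,0]-560,C[...,1]+140)<95)&(C[...,2]>112)&(C[...,2]<124)&(C[...,1]>-205)]
    print('mould',cv2.minAreaRect(X[:,:2].astype(np.float32)),X[:,2].std())
    c=(215,190) if n=='scene' else (450,195)
    ims.append(cv2.resize(p['frame'][c[1]-60:c[1]+60,c[0]-60:c[0]+60],(400,400),interpolation=cv2.INTER_CUBIC))
save({'frame':np.hstack(ims)},'s6.png'); print(ctrl.get_state()['force'],ctrl.get_state()['time'])
E
```

```text
scene knob [102.3 122.  128.4 129. ] [ 577.8 -235.4  126.3] ((576.7838134765625, -235.32669067382812), 13.228012084960938)
mould ((553.9189453125, -137.75526428222656), (149.35006713867188, 66.67569732666016), 15.290058135986328) 1.7867474045986889
top knob [102.6 125.2 127.4 128.2] [ 576.5 -235.   126. ] ((577.0938720703125, -236.19003295898438), 13.522886276245117)
mould ((553.7225952148438, -136.9114532470703), (148.00746154785156, 66.05756378173828), 14.910236358642578) 1.4033696631610484
[ 0.78437307  0.3663967  -0.31699681] 17.6
```

View pics/s6.png

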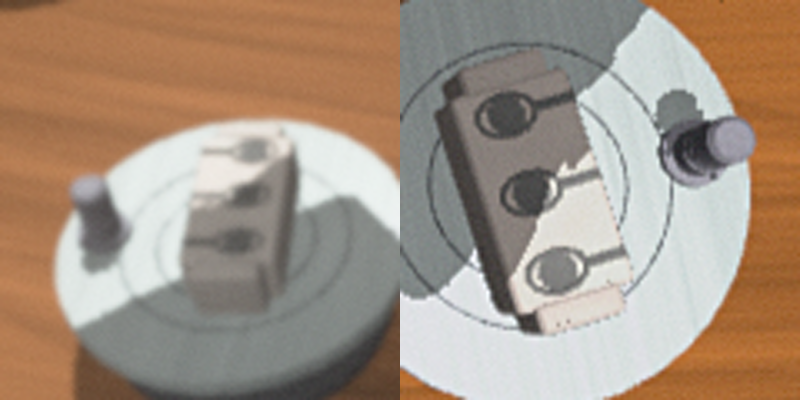

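The pictures show the knob seated on the bushing (left crop (95,205), right (715,145)) with its top at about 126 mm, as expected when home. The mould lies flat, about 9 mm off the disc's centre. Handing in.

```bash
python3 -c "
from station import ctrl
print(ctrl.hand_in())"
```

```text
the job is handed in; nothing more can be done
None
```

The lock pin is home in the bushing and index ring (knob top at about 126 mm), the gripper is clear, the mould lies flat about 9 mm off the disc's centre, and the job was handed in at about 17.6 s; no verdict came back, and I did not re-measure the awl, stick and bowl at the end.

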